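Load a bur into the mill's tool magazine and index it

ROBOT

A 7-joint arm with a two-finger parallel gripper is mounted at the origin on the work surface. World frame = base frame: x ahead of the robot, y to its left, z up, the work surface at z = 0. Lengths are in m, angles in rad, forces in N, time in s.
With the tool pointing down it reaches from about 0.425 to 0.925 m from the base axis. Payload 6.8 kg.
Tool frame: the origin (TCP) lies on the front face of the gripper's body, between the roots of the fingers; the fingertips stand 73 mm ahead of it and the grasp point (between the pads) lies 54 mm ahead of it; z points along the fingers, y is the direction in which the jaws open and shut (so a half turn about z gives the same grasp; the last joint's range is limited). The gripper opens to 85 mm and grips with 20 to 120 N. Pads are 22 mm wide; open, the fingers measure 114 mm over their backs; the gripper's body (76 mm by 85 mm) begins 54 mm behind the grasp point. The pads swing forward as they close: fully open they stand 13 mm farther back than shut.
Start: joints at [1.018, 0.477, 0.022, 1.555, -0.011, 1.109, -0.083], TCP at [0.29, -0.609, 0.304] pointing down, gripper open.
Joint ranges: [-2.96, 2.96], [-0.34, 2.1], [-1.41, 1.46], [0.24, 2.44], [-1.37, 4.51], [0.17, 1.92], [-2.96, 2.96]. Speed limits (rad/s): [2.39, 2.39, 3.14, 3.14, 3.14, 3.14, 3.14].

INTERFACE

Orientations are given as a rotation vector (axis times angle).
In Python, from bench import * gives the robot as it stands.
- The arm moves only by the tool jog_arm, never from a script. Its argument "plan" is a list of rows, each a list of 2 entries, a list of its own where there are three numbers: the shift along the world's x, y, z in cm, then the turn about the world's z in rad. In form: [[[tx, ty, tz], twist], ...]. A call has 1 to 12 rows; each row shifts and turns the commanded pose from where the row before left it; what a row does not reach is not made up. A row lasts 1/10 s, in which the tool goes at most 50 mm and 8.59 degrees, less where a joint would pass 70% of its speed; a pose out of reach is approached as far as the arm can. A call is refused whole if a number of a shift passes 5 or a number of a turn 0.15, either way. A call with a gripper value outside its range is refused whole. "hand" is the finger opening in cm, from 0 to 8.54, set as the call begins (left out, the last holds). The fingers move at their own pace and stop on an object; "grip_force" is the grip in N (left out, the last holds). Time passes only in rows, so rows that do not move let the fingers close. It gives the time, the measured TCP pose, the force and the opening at its end, in the units of the state.
- get_obs(): the state, without advancing time (a new reading comes with each control period).
- grab_frame(name): name is "side" or "top" or "wrist"; returns the picture (400x640x3 uint8, red, green, blue); there is no depth.
- get_calibration(name): a dict with "intrinsics" (3x3 intrinsics, pixels), "xyz" and "orientation" of the camera in the world. Camera axes: x right, y down, z forward; pixel columns grow to the right and rows downward; lengths in m; the calibration is good to about 2 mm. A picture is of the moment at which its call begins: read the wrist's pose just before it. get_calibration takes no time and is no camera call; for the wrist camera it gives the pose at the moment of the call.
- hand_in(): hands the job in, once; it reports no verdict.
The state is a dict: "clock": time; "joints": joint angles; "qvel": joint speeds; "tau": joint torques, N m; "tcp_pos": TCP position; "orientation": TCP orientation; "contact_force": force on the tool from outside, world axes, zero at the start; "moment": the same for the moment, N m; "grip_width": finger opening in m.
Only numpy, scipy, OpenCV 4.12 (cv2) and the standard library are available. Lean on these libraries where they do the work, as an engineer would, in place of code of your own. Each camera call takes 0.05 s, during which the arm holds its last target. There are 200 camera calls.

TASK

Bring pocket 4 of the mill's tool magazine to the red cap, turning the magazine click by click until pocket 4 rests in the click there, and load the new yellow bur into that pocket: press it down gently until it snaps fully home, without driving the sprung socket down onto its stop. Pockets are counted clockwise from above, the red socket being pocket 1. Leave the plaster model, the paste jar and the spatula where they are.

Things in the scene. Friction and masses are not known exactly. Their poses are not given: they have to be found in the camera images.
- knob (a point): Centre of the black round hand knob (36 mm across, 24 mm tall, top 108 mm above the bench) on the vertical axis of the magazine's rotor. Its cross pin has 0.44 rad of free play on the rotor; past the play the rotor turns with it, either way, without end. A click is 36 degrees: the torque jumps to about 0.25 N m, falls to zero half-way, then the rotor jumps on by itself.
- pocket4 (a point): Mouth centre of pocket 4, an empty dark tube (17 mm outside, 13 mm bore, 38 mm tall) standing on the rotor 75 mm from its axis, mouth 88 mm above the bench. The socket is sprung: it yields downwards from 2 N on, about 0.7 N per mm, stop at 14 mm. Two spring balls inside resist the bur's ridge (peak roughly 5 to 9 N, felt from 6 mm before home) and snap behind it; this point moves with the socket.
- pocket1 (a point): Mouth centre of pocket 1, the red socket with a red collar at its foot, on the same circle. The ten sockets stand every 36 degrees (46 mm apart), numbered clockwise seen from above. Pockets 4, 6 and 9 are empty; the others hold burs fast in them, blue or white sleeves 21 mm across and 20 mm tall, shanks up to 120 mm above the bench.
- bur_grip (a point): Centre of the yellow sleeve of the new bur, the part to grip: upright cylinder 21 mm across and 20 mm tall, a 6 mm shank stands 12 mm out of its top. The bur weighs about 45 g and stands loosely in the middle post of the stand.
- bur_flange (a point): Centre of the underside of the yellow sleeve, 10 mm below bur_grip. It rests on the socket's mouth when the bur is home. Below it the steel part reaches 20 mm down: 10.8 mm thick at the top and at its ridge, 7.2 mm neck, 4 mm tip.
- stand: Black plate (60 by 170 by 10 mm) with three aluminium posts along its own y axis, 62 mm apart, 17 mm thick, tops 40 mm above the bench; origin under its centre. The plate is fixed. The yellow bur stands in the middle post, a white one (fixed) at +y, the -y post is empty.
- model: Plaster dental model on a brown base, 58 by 64 by 44 mm, loose; origin at the centre of its underside. Leave it.
- paste: Jar of polishing paste with a blue cap, 54 mm across, 45 mm tall, loose; origin at the centre of its underside. Leave it.
- spatula: Spatula with a dark wooden handle, 150 mm long, lying loose along its own x axis. Leave it.
- red_cap (a point): Centre of the top of the red cap (17 mm across, 57 mm above the bench), 112 mm from the rotor axis, on one of four posts around the fixed base; the other three posts carry grey caps. A sprung brass roller clicks the rotor into ten rests; in one of them pocket 4 stands exactly between the axis and the red cap, 37 mm from the cap.
Mind the look-alikes: they are no part of the job. Of the things that look like the part that bears bur_grip, the smaller one is meant.

How it is judged:
At the end, for the whole second after the job is handed in: Pocket 4 rests in its click at the red cap (mouth within 38.5 mm of the cap's centre horizontally; 37 mm when exact) and the yellow bur sits upright in it, fully home: its flange within 2 mm of the mouth's height and 3 mm of the mouth's centre (horizontal distance between pocket4 and red_cap below 0.0385 m and z of bur_flange in the frame of pocket4 below 0.002 m and distance between bur_flange and pocket4 below 0.003 m and angle between bur_flange's own z axis and vertical below 0.1 rad); the robot touches nothing.
It fails at once if the socket of pocket 4 is driven down onto its stop (more than 13.2 mm below its rest height) (height (world z) of pocket4 below 0.0748 m).
It fails at once if the plaster model is moved by more than 20 mm (distance of model from where it was at the start of the episode above 0.02 m).
It fails at once if the paste jar is moved by more than 20 mm (distance of paste from where it was at the start of the episode above 0.02 m).
It fails at once if the spatula is moved by more than 20 mm (distance of spatula from where it was at the start of the episode above 0.02 m).
It also fails if it takes over 72 s, if anything falls off the work surface, if the arm or the gripper's body presses on something with over 40 N, if the wrist force passes 120 N, or if a joint passes its speed limit or range.

## Working session

There is one attempt and no reset: what is moved stays moved. The work goes in short steps, Python scripts to look and compute and a tool call to move; the robot and the scene stay as the last step left them, time stands still between calls to the robot, and variables do not carry over. Pictures are saved under pics/ and viewed, about 8 in all and at most 12, crops included, and the job is handed in when it is done.

Besides the shell and the picture viewer there is one more tool, called after "Emit:" as a command line: name --argument value ..., lists and objects as JSON in quotes. jog_arm: Moves the arm, as the interface text tells. Its arguments: {"type":"object","properties":{"plan":{"type":"array","items":{"type":"array"}},"hand":{"type":"number"},"grip_force":{"type":"number"}},"required":["plan"]}

```bash
ls; mkdir -p pics; python3 - <<'E'
from bench import *
import cv2,numpy as np
o=get_obs();print(o)
for n in ("top","side"):
    f=grab_frame(n);cv2.imwrite(f"pics/{n}0.png",f[:,:,::-1]);c=get_calibration(n);print(n,c)
E
```

```text
pics
{'clock': 0.0, 'joints': array([ 1.01793609,  0.47779117,  0.02231384,  1.55643773, -0.01149764,
        1.10928668, -0.08314412]), 'qvel': array([ 0.00062731,  0.00054093,  0.00096382, -0.00198332, -0.00028959,
        0.00131749,  0.00073365]), 'tau': array([ 2.22103654e-04, -5.96451008e+01,  1.60784416e+00, -2.81195498e+01,
        1.24150506e-02,  9.37651290e-03,  3.07658991e-05]), 'tcp_pos': array([ 0.29022821, -0.60891982,  0.30293687]), 'orientation': array([-3.06255382e+00, -6.92507050e-01,  8.08907740e-04]), 'contact_force': array([-0.13543358, -0.96327498, -0.52966112]), 'moment': array([0.02948375, 0.05741574, 0.02249608]), 'grip_width': 0.08532510676960438}
top {'intrinsics': array([[369.82892451,   0.        , 324.4260781 ],
       [  0.        , 369.82892451, 198.67517365],
       [  0.        ,   0.        ,   1.        ]]), 'xyz': array([0.51218152, 0.04391785, 0.95863825]), 'orientation': array([-2.17599133,  2.22384334, -0.05542793])}
side {'intrinsics': array([[424.62652184,   0.        , 324.17176682],
       [  0.        , 424.62652184, 196.45527309],
       [  0.        ,   0.        ,   1.        ]]), 'xyz': array([ 0.24659511, -0.4730083 ,  0.60311802]), 'orientation': array([-2.18386462,  0.58142966, -0.26227479])}
```

View pics/top0.png

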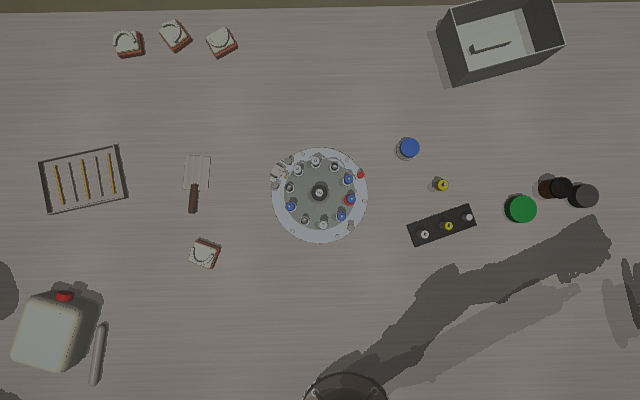

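View pics/side0.png

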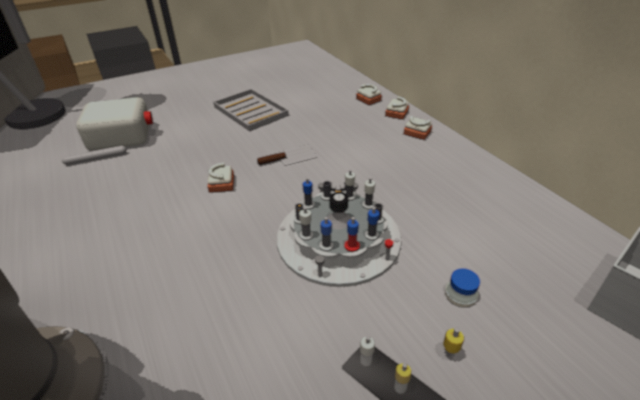

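```bash
cat > h.py <<'E'
from bench import *
import cv2,numpy as np
from scipy.spatial.transform import Rotation as R
def cal(n):
    c=get_calibration(n);return c["intrinsics"],np.array(c["xyz"]),R.from_rotvec(c["orientation"]).as_matrix()
def ray(c,uv,z):
    K,t,M=c;d=M@np.linalg.solve(K,[uv[0],uv[1],1.]);return t+d*(z-t[2])/d[2]
def proj(c,p):
    K,t,M=c;q=K@(M.T@(np.array(p)-t));return q[:2]/q[2]
def blobs(f,lo,hi,amin=8):
    h=cv2.cvtColor(f,cv2.COLOR_RGB2HSV);m=cv2.inRange(h,np.array(lo),np.array(hi))
    n,l,s,c=cv2.connectedComponentsWithStats(m);return [(c[i].round(1),s[i]) for i in range(1,n) if s[i][4]>=amin]
E
python3 - <<'E'
from h import *
f=cv2.imread("pics/top0.png")[:,:,::-1].copy();c=cal("top")
for nm,lo,hi in(("yel",(20,120,80),(35,255,255)),("red",(0,140,90),(6,255,255)),("red2",(174,140,90),(180,255,255)),("blue",(105,120,60),(125,255,255))):
    for b in blobs(f,lo,hi,4): print(nm,b[0],b[1][4],ray(c,b[0],.06).round(3))
print("knob",ray(c,(319,192),.108),"cap",ray(c,(361,174),.057),"red",ray(c,(349,199),.1))
a=cv2.resize(f[135:260,260:490],None,fx=3.4,fy=3.4,interpolation=cv2.INTER_CUBIC);cv2.imwrite("pics/topc.png",a[:,:,::-1])
E
```

```text
yel [109.9 172.8] 44 [0.628 0.561 0.06 ]
yel [ 84.  179.3] 42 [0.614 0.623 0.06 ]
yel [ 58.  185.1] 43 [0.601 0.686 0.06 ]
yel [286.6 175.9] 9 [0.611 0.131 0.06 ]
yel [442.2 184.7] 75 [ 0.582 -0.248  0.06 ]
yel [448.1 225.5] 48 [ 0.482 -0.259  0.06 ]
red [360.5 174.4] 31 [ 0.611 -0.05   0.06 ]
red [346.5 200.5] 31 [ 0.548 -0.014  0.06 ]
red [ 62.2 297. ] 86 [0.331 0.673 0.06 ]
blue [409.6 147. ] 276 [ 0.676 -0.172  0.06 ]
blue [348.2 178.7] 46 [ 0.601 -0.019  0.06 ]
blue [350.5 198.4] 45 [ 0.553 -0.024  0.06 ]
blue [289.5 206.1] 47 [0.538 0.125 0.06 ]
blue [341.  216.1] 53 [0.511 0.    0.06 ]
knob [0.56716457 0.0521276  0.108     ] cap [ 0.61239697 -0.0511465   0.057     ] red [ 0.54987517 -0.01717142  0.1       ]
```

View pics/topc.png

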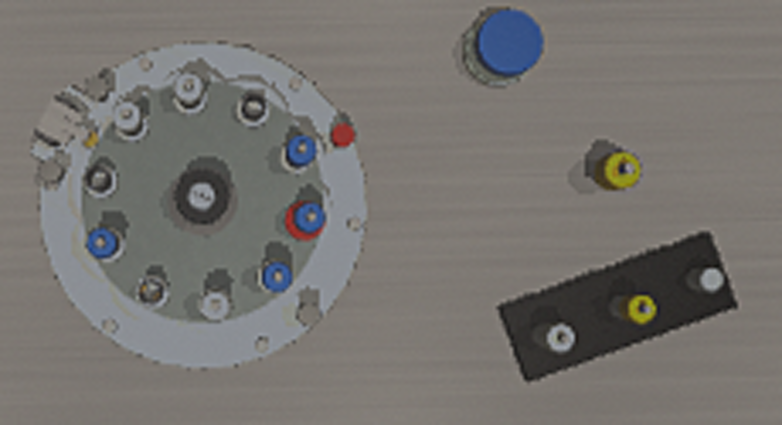

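The top crop shows yellow candidates at full-image (448,225), in the stand's middle post and smaller, and (442,184), larger and standing alone. I take the stand one. Red socket 1 is at about (349,199). Clockwise from it: 2 blue, 3 white, 4 empty at (304,220), 5 blue, 6 empty, 9 empty, which matches the description. Pocket 10 is now at the cap, so pocket 4 needs 4 clicks counter-clockwise.

Emit:
jog_arm --plan '[[[1.5,2.8,0],0],[[1.5,2.8,0],0],[[1.5,2.8,0],0],[[1.5,2.8,0],0],[[1.5,2.8,0],0],[[1.5,2.8,0],0],[[1.5,2.8,0],0],[[1.5,2.8,0],0],[[1.5,2.8,0],0],[[1.5,2.8,0],0],[[1.5,2.8,0],0],[[0,0,0],0]]'

```text
clock: 1.3
tcp_pos: [0.4579, -0.2964, 0.3037]
orientation: [-3.059, -0.704, -0.002]
contact_force: [0.3, 0.1, 0.1]
grip_width: 0.0854
```

```bash
cat > snap.py <<'E'
from h import *
import sys,pickle
def snap(n):
    o=get_obs();c=cal("wrist");f=grab_frame("wrist");cv2.imwrite(f"pics/{n}.png",f[:,:,::-1]);pickle.dump((f,c,o),open(f"pics/{n}.pkl","wb"))
    return f,c,o
if __name__=="__main__":
    f,c,o=snap(sys.argv[1])
    T=R.from_rotvec(o["orientation"]).as_matrix()
    print(o["clock"],o["tcp_pos"],o["joints"].round(2));print("tool\n",T.round(3));print("cam in tool",T.T@(c[1]-o["tcp_pos"]),"\n",(T.T@c[2]).round(3))
    for p in((.482,-.259,.06),(.567,.052,.108),(.612,-.051,.057)): print(proj(c,p).round())
    for b in blobs(f,(20,120,80),(35,255,255),30): print("yel",b[0],b[1],ray(c,b[0],.06).round(4))
E
python3 snap.py w1
```

```text
1.3 [ 0.45789085 -0.29642137  0.30367198] [ 0.57  0.27 -0.12  1.86  0.04  1.01 -0.69]
tool
 [[ 0.899  0.437  0.001]
 [ 0.437 -0.899  0.002]
 [ 0.002 -0.002 -1.   ]]
cam in tool [ 6.82741761e-02  4.57834782e-05 -7.02517499e-02] 
 [[-0.001 -0.963 -0.269]
 [ 1.    -0.001 -0.001]
 [ 0.    -0.269  0.963]]
[297. 153.]
[ -46. -135.]
[149. -80.]
yel [332.8  60.8] [321  45  26  32 559] [ 0.5801 -0.2529  0.06  ]
yel [298.8 151.5] [290 143  18  19 248] [ 0.4837 -0.26    0.06  ]
```

```bash
python3 - <<'E'
import pickle
from h import *
f,c,o=pickle.load(open("pics/w1.pkl","rb"))
g=f.max(2);m=cv2.inRange(g,0,75)
n,l,s,ct=cv2.connectedComponentsWithStats(m)
x,y=297,190
for i in np.argsort(-s[1:,4])[:4]+1:
    pts=np.argwhere(l==i)[:,::-1].astype(np.float32);r=cv2.minAreaRect(pts);bx=cv2.boxPoints(r)
    w=np.array([ray(c,b,.01)[:2] for b in bx]);print(s[i],w.round(3).tolist(),w.mean(0))
E
```

```text
[    0   248   640   152 54000] [[0.177, 0.058], [0.563, -0.736], [0.358, -0.924], [-0.1, 0.013]] [ 0.24987102 -0.39725436]
[ 233  114  139   66 5725] [[0.427, -0.185], [0.486, -0.171], [0.538, -0.33], [0.48, -0.352]] [ 0.48285685 -0.25968965]
[ 503  163   88   84 3608] [[0.529, -0.512], [0.612, -0.509], [0.606, -0.633], [0.518, -0.643]] [ 0.56628327 -0.57407132]
[ 25   0  50  19 465] [[0.496, 0.083], [0.52, 0.035], [0.502, 0.031], [0.478, 0.08]] [0.49915926 0.05719007]
```

View pics/w1.png

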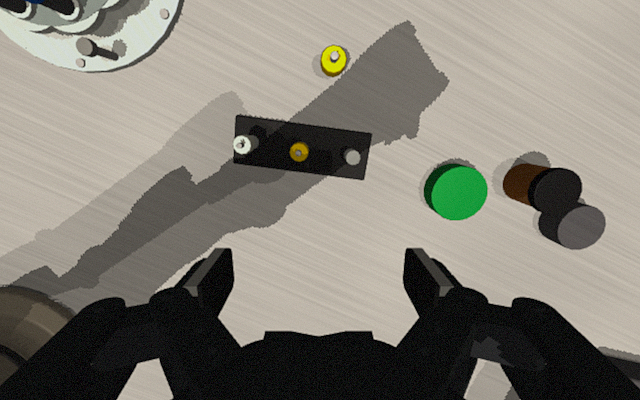

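Emit:
jog_arm --plan '[[[0.9,2.9,0],0],[[0.9,2.9,0],0],[[0.9,2.9,0],0],[[0.9,2.9,0],0],[[0.9,2.9,0],0],[[0.9,2.9,0],0],[[0.9,2.9,0],0],[[0.9,2.9,0],0],[[0.9,2.9,0],0],[[0.9,2.9,0],0],[[0.9,2.9,0],0],[[0.9,2.9,0],0]]'

```text
clock: 2.55
tcp_pos: [0.5638, 0.0461, 0.3036]
orientation: [3.064, 0.689, -0.001]
contact_force: [0.7, 0.3, -1.0]
grip_width: 0.0852
```

Emit:
jog_arm --plan '[[[0,0,0],0],[[0,0,0],0]]'

```text
clock: 2.75
tcp_pos: [0.5635, 0.0458, 0.3035]
orientation: [3.064, 0.693, -0.002]
contact_force: [0.5, -0.1, -0.6]
grip_width: 0.0858
```

```bash
python3 snap.py w2; python3 - <<'E'
import pickle
from h import *
f,c,o=pickle.load(open("pics/w2.pkl","rb"))
for nm,lo,hi in(("red",(0,140,60),(6,255,255)),("red2",(174,140,60),(180,255,255)),("blue",(105,120,40),(125,255,255))):
    for b in blobs(f,lo,hi,60): print(nm,b[0],b[1],ray(c,b[0],.057).round(4))
k=proj(c,(.567,.052,.108))
g=cv2.medianBlur(cv2.cvtColor(f,cv2.COLOR_RGB2GRAY),5)
m=cv2.inRange(g,0,60);n,l,s,ct=cv2.connectedComponentsWithStats(m)
for i in range(1,n):
    if s[i][4]>300: print("dark",ct[i].round(1),s[i],ray(c,ct[i],.108).round(4))
E
```

```text
2.75 [0.56348408 0.04581521 0.30345292] [ 0.06  0.32 -0.31  1.81  0.11  1.04 -1.42]
tool
 [[ 0.903  0.43  -0.001]
 [ 0.43  -0.903 -0.001]
 [-0.001  0.    -1.   ]]
cam in tool [ 6.82719325e-02  1.33673633e-05 -7.02342074e-02] 
 [[-0.001 -0.963 -0.269]
 [ 1.    -0.001 -0.001]
 [ 0.    -0.269  0.963]]
[501. 338.]
[314. 191.]
[414. 184.]
yel [266.1 109.3] [261 105  10   9  53] [0.6142 0.1302 0.06  ]
yel [534.1 268.4] [517 258  34  22 418] [ 0.5841 -0.2356  0.06  ]
red [412.5 182.3] [405 175  16  15 168] [ 0.6127 -0.0486  0.057 ]
red [363.7 215.2] [353 207  24  22 284] [ 0.5545 -0.0172  0.057 ]
blue [529.3 173.6] [ 505  154   49   41 1554] [ 0.6773 -0.1616  0.057 ]
blue [238.  185.4] [225 175  25  23 359] [0.5248 0.1279 0.057 ]
blue [389.  189.7] [378 179  24  24 354] [ 0.5938 -0.0289  0.057 ]
blue [371.2 230.9] [361 220  22  24 332] [ 0.5411 -0.0343  0.057 ]
blue [333.7 254. ] [325 243  20  24 331] [ 0.4952 -0.0075  0.057 ]
dark [59.7 54.9] [  41   21   38   67 1482] [0.5815 0.2958 0.108 ]
dark [ 74.  169.7] [ 48 144  48  61 623] [0.4891 0.2633 0.108 ]
dark [313.8 186.7] [296 168  37  40 850] [0.5708 0.0539 0.108 ]
dark [386.5 187.5] [374 175  28  27 452] [ 0.5997 -0.009   0.108 ]
dark [367.1 223.2] [351 206  32  37 717] [ 0.56   -0.0092  0.108 ]
dark [334.2 247.2] [325 233  20  31 339] [0.5231 0.0087 0.108 ]
dark [323.  348.3] [    0   248   640   152 51163] [ 0.4069 -0.0347  0.108 ]
```

View pics/w2.png

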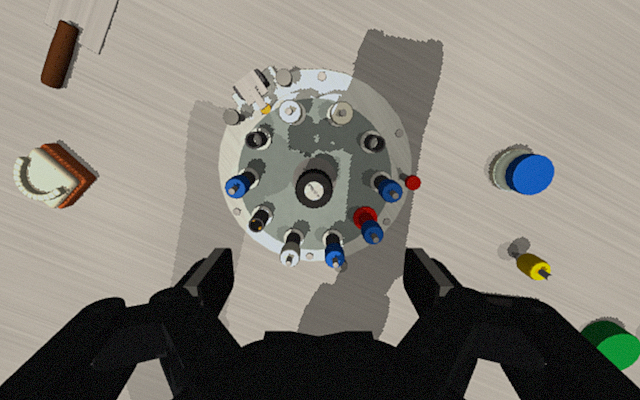

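Emit:
jog_arm --plan '[[[0.55,0.7,0],0],[[0,0,-2],0],[[0,0,-2],0],[[0,0,-2],0],[[0,0,-2],0],[[0,0,-2],0],[[0,0,-2],0],[[0,0,-1.6],0],[[0,0,-1.5],0],[[0,0,0],0]]' --hand 6.0

```text
clock: 3.8
tcp_pos: [0.568, 0.0528, 0.151]
orientation: [3.065, 0.691, -0.006]
contact_force: [0.2, 0.0, -0.0]
grip_width: 0.0601
```

Emit:
jog_arm --plan '[[[0,0,0],0],[[0,0,0],0],[[0,0,0],0],[[0,0,0],0],[[0,0,0],0]]' --hand 2.5 --grip_force 60

```text
clock: 4.3
tcp_pos: [0.5696, 0.0536, 0.154]
orientation: [3.064, 0.692, 0.003]
contact_force: [-0.2, -0.3, 6.8]
grip_width: 0.0342
```

```bash
cat > o.py <<'E'
from h import *
o=get_obs();T=R.from_rotvec(o["orientation"]).as_matrix()
print(o["clock"],o["tcp_pos"].round(4),"yaw",np.degrees(np.arctan2(T[1,0],T[0,0])).round(2),"F",o["contact_force"].round(2),"M",o["moment"].round(3),"w",round(o["grip_width"],4),"q7",o["joints"][6].round(2))
E
python3 o.py
```

```text
4.3 [0.5696 0.0536 0.154 ] yaw 25.47 F [-0.22 -0.26  6.82] M [-0.202  0.232  0.089] w 0.0342 q7 -1.5
```

Emit:
jog_arm --plan '[[[0,0,0],0.1],[[0,0,0],0.1],[[0,0,0],0.1],[[0,0,0],0.1],[[0,0,0],0.1]]'

```text
clock: 4.8
tcp_pos: [0.5689, 0.0545, 0.1539]
orientation: [-2.794, -1.435, -0.001]
contact_force: [-3.8, 1.8, 8.4]
grip_width: 0.0345
```

```bash
python3 o.py
```

```text
4.8 [0.5689 0.0545 0.1539] yaw 54.37 F [-3.79  1.82  8.43] M [ 0.262  0.812 -0.083] w 0.0345 q7 -1.08
```

Emit:
jog_arm --plan '[[[0,0,0],0.1],[[0,0,0],0.1]]'

```text
clock: 5.0
tcp_pos: [0.5685, 0.0547, 0.1539]
orientation: [-2.636, -1.708, -0.0]
contact_force: [-5.0, 1.7, 8.7]
grip_width: 0.0342
```

```bash
python3 o.py; python3 - <<'E'
from h import *
c=cal("top");f=grab_frame("top");cv2.imwrite("pics/t1.png",f[:,:,::-1])
for b in blobs(f,(0,140,90),(6,255,255),4)+blobs(f,(105,120,60),(125,255,255),4):
    if 250<b[0][0]<380: p=ray(c,b[0],.06);print(b[0],b[1][4],np.degrees(np.arctan2(p[1]-.053,p[0]-.569)).round(1))
E
```

```text
5.0 [0.5685 0.0547 0.1539] yaw 65.87 F [-5.02  1.67  8.68] M [0.202 1.009 0.015] w 0.0342 q7 -0.9
[360.5 174.3] 30 -67.6
[301.1 222.2] 14 148.0
```

Emit:
jog_arm --plan '[[[0,0,0],0.12],[[0,0,0],0.12],[[0,0,0],0.12],[[0,0,0],0.12],[[0,0,0],0.12],[[0,0,0],0.12],[[0,0,0],0.12],[[0,0,0],0.12],[[0,0,0],0.12],[[0,0,0],0.12],[[0,0,0],0.12],[[0,0,0],0.12]]'

```text
clock: 6.25
tcp_pos: [0.5659, 0.054, 0.1538]
orientation: [-0.855, -3.018, 0.006]
contact_force: [-15.8, -2.0, 19.5]
grip_width: 0.0347
```

```bash
cat > rot.py <<'E'
from h import *
import sys
c=cal("top");f=grab_frame("top");cv2.imwrite(f"pics/{sys.argv[1]}.png",f[:,:,::-1])
for b in blobs(f,(0,140,90),(6,255,255),4)+blobs(f,(105,120,60),(125,255,255),4):
    if 250<b[0][0]<380: p=ray(c,b[0],.06);print(b[0],b[1][4],np.degrees(np.arctan2(p[1]-.053,p[0]-.569)).round(1))
E
python3 o.py; python3 rot.py t2
```

```text
6.25 [0.5659 0.054  0.1538] yaw 148.35 F [-15.8   -2.05  19.51] M [-0.242  3.111 -0.376] w 0.0347 q7 0.33
[360.8 174.1] 26 -67.5
```

Emit:
jog_arm --plan '[[[0,0,0.3],0],[[0,0,0],0],[[0,0,0],0],[[0,0,0],0]]' --hand 5.5

```text
clock: 6.7
tcp_pos: [0.5692, 0.0536, 0.1558]
orientation: [0.864, 3.02, 0.0]
contact_force: [-0.5, -0.9, 0.1]
grip_width: 0.0548
```

```bash
python3 o.py; python3 snap.py w3|head -1; python3 - <<'E'
import pickle
from h import *
f,c,o=pickle.load(open("pics/w3.pkl","rb"))
for nm,lo,hi in(("red",(0,140,60),(6,255,255)),("blue",(105,120,40),(125,255,255))):
    for b in blobs(f,lo,hi,60):
        p=ray(c,b[0],.06 if nm=="red" else .1);print(nm,b[0],b[1],p.round(4),np.degrees(np.arctan2(p[1]-.053,p[0]-.569)).round(1))
E
```

```text
6.7 [0.5692 0.0536 0.1558] yaw 148.08 F [-0.45 -0.88  0.15] M [-0.006  0.074 -0.004] w 0.0548 q7 0.33
6.7 [0.56917008 0.05359261 0.15582128] [ 0.39  0.62 -0.79  1.89  0.57  0.87  0.33]
red [371.1 312.1] [361 293  22  44 518] [0.6347 0.0551 0.06  ] 1.8
blue [162.3 223.1] [ 129  199   63   52 2045] [0.5112 0.0042 0.1   ] -139.8
blue [445.4 282.3] [431 275  33  17 328] [0.6096 0.1031 0.1   ] 51.0
```

View pics/w3.png

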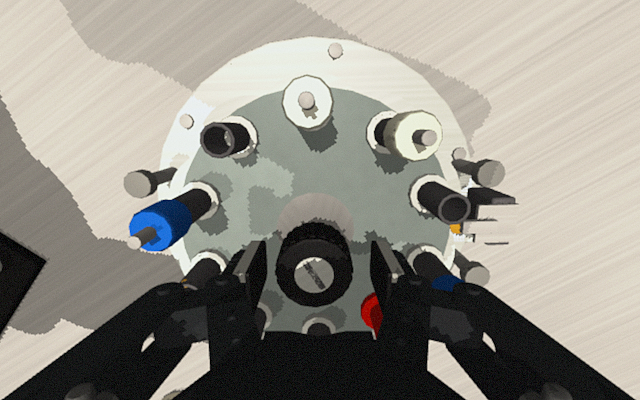

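Emit:
jog_arm --plan '[[[0,0,0],0],[[0,0,0],0],[[0,0,0],0],[[0,0,0],0],[[0,0,0],0.12],[[0,0,0],0.12],[[0,0,0],0.12],[[0,0,0],0.09],[[0,0,0],0]]' --hand 2.5

```text
clock: 7.65
tcp_pos: [0.5683, 0.0526, 0.1561]
orientation: [-0.165, -3.135, 0.004]
contact_force: [-4.7, -2.7, 8.7]
grip_width: 0.0345
```

```bash
python3 o.py
```

```text
7.65 [0.5683 0.0526 0.1561] yaw 173.98 F [-4.73 -2.74  8.7 ] M [-0.874  0.905 -0.01 ] w 0.0345 q7 0.72
```

Emit:
jog_arm --plan '[[[0,0,0],0],[[0,0,0],0],[[0,0,0],0],[[0,0,0],0]]' --hand 5.5

```text
clock: 8.05
tcp_pos: [0.5691, 0.0539, 0.1559]
orientation: [0.168, 3.137, 0.0]
contact_force: [-1.0, 0.5, -0.5]
grip_width: 0.0549
```

Emit:
jog_arm --plan '[[[0,0,2],0],[[0,0,3],0],[[0,0,3],0],[[0,0,3],0],[[0,0,3],0],[[0,0,3],0],[[0,0,0],0],[[0,0,0],0]]'

```text
clock: 8.85
tcp_pos: [0.569, 0.0537, 0.3262]
orientation: [0.168, 3.136, -0.0]
contact_force: [-0.7, -0.7, -0.6]
grip_width: 0.0554
```

```bash
python3 snap.py w4|head -1; python3 - <<'E'
import pickle
from h import *
f,c,o=pickle.load(open("pics/w4.pkl","rb"))
for nm,lo,hi in(("red",(0,140,60),(6,255,255)),("blue",(105,120,40),(125,255,255))):
    for b in blobs(f,lo,hi,60):
        p=ray(c,b[0],.057 if nm=="red" else .098);print(nm,b[0],b[1],p.round(4),np.degrees(np.arctan2(p[1]-.053,p[0]-.569)).round(1),np.hypot(p[1]-.053,p[0]-.569).round(4))
for a in(0,36,-36): 
  t=np.radians(-67+a);print(a,proj(c,(.569+.075*np.cos(t),.053+.075*np.sin(t),.088)).round(1))
print("knob",proj(c,(.569,.053,.108)))
E
```

```text
8.85 [0.56904521 0.05374325 0.32618858] [ 0.57  0.47 -1.03  1.73  0.44  1.19  0.88]
red [359.9 216.4] [350 208  23  21 265] [0.6188 0.101  0.057 ] 44.0 0.0692
red [240.3 223.1] [234 217  14  13 134] [ 0.6115 -0.0492  0.057 ] -67.4 0.1106
blue [246.7 180. ] [235 170  23  22 317] [ 0.5512 -0.0204  0.098 ] -103.7 0.0755
blue [385.8 194.3] [376 184  22  22 311] [0.5827 0.1256 0.098 ] 79.3 0.0739
blue [366.6 230.8] [357 221  21  22 288] [0.6223 0.1025 0.098 ] 42.9 0.0727
blue [330.3 249.8] [322 239  18  23 283] [0.6409 0.06   0.098 ] 5.6 0.0722
blue [162.9 271.5] [144 256  39  32 885] [ 0.6473 -0.136   0.098 ] -67.5 0.2046
0 [259.8 218.5]
36 [290.4 244.1]
-36 [249.3 179.1]
knob [317.27148967 191.19293405]
```

View pics/w4.png

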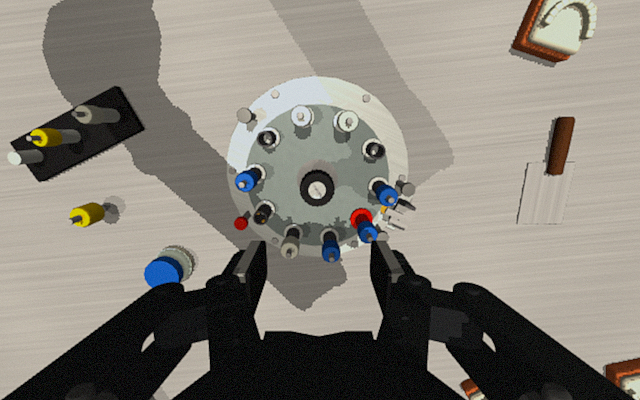

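Emit:
jog_arm --plan '[[[-0.86,-3.14,0],-0.113],[[-0.86,-3.14,0],-0.113],[[-0.86,-3.14,0],-0.113],[[-0.86,-3.14,0],-0.113],[[-0.86,-3.14,0],-0.113],[[-0.86,-3.14,0],-0.113],[[-0.86,-3.14,0],-0.113],[[-0.86,-3.14,0],-0.113],[[-0.86,-3.14,0],-0.113],[[-0.86,-3.14,0],-0.113],[[0,0,0],0],[[0,0,0],0]]'

```text
clock: 10.1
tcp_pos: [0.4821, -0.2608, 0.3244]
orientation: [-1.821, -2.557, 0.0]
contact_force: [0.1, 1.1, 0.1]
grip_width: 0.0546
```

Emit:
jog_arm --plan '[[[0,0,-3],0],[[0,0,-3],0],[[0,0,-3],0],[[0,0,0],0],[[0,0,0],0]]'

```text
clock: 10.6
tcp_pos: [0.4833, -0.2591, 0.2359]
orientation: [-1.817, -2.561, -0.001]
contact_force: [0.6, 0.4, 0.7]
grip_width: 0.0552
```

```bash
python3 o.py; python3 snap.py w5|tail -2; python3 - <<'E'
import pickle
from h import *
f,c,o=pickle.load(open("pics/w5.pkl","rb"))
print("expect",proj(c,(.483,-.26,.06)),proj(c,(.483,-.26,.05)),"post-spacing",proj(c,(.5025,-.319,.04)))
for b in blobs(f,(20,120,60),(35,255,255),100): print(b[0],b[1],ray(c,b[0],.055).round(4))
cv2.imwrite("pics/w5c.png",cv2.resize(f[80:330,170:470],None,fx=2,fy=2)[:,:,::-1])
E
```

```text
10.6 [ 0.4833 -0.2591  0.2359] yaw 109.28 F [0.59 0.44 0.72] M [0.051 0.014 0.007] w 0.0552 q7 0.41
yel [317.5 200.9] [307 189  22  26 411] [ 0.4823 -0.2576  0.06  ]
yel [416.2 222.6] [400 208  35  33 700] [ 0.5739 -0.2473  0.06  ]
expect [317.37240526 203.6389548 ] [317.4060518  200.74632734] post-spacing [316.47330752 257.02938908]
[317.4 200.8] [306 189  23  26 429] [ 0.4826 -0.2588  0.055 ]
[415.8 222.5] [400 208  35  33 726] [ 0.5758 -0.2484  0.055 ]
```

View pics/w5c.png

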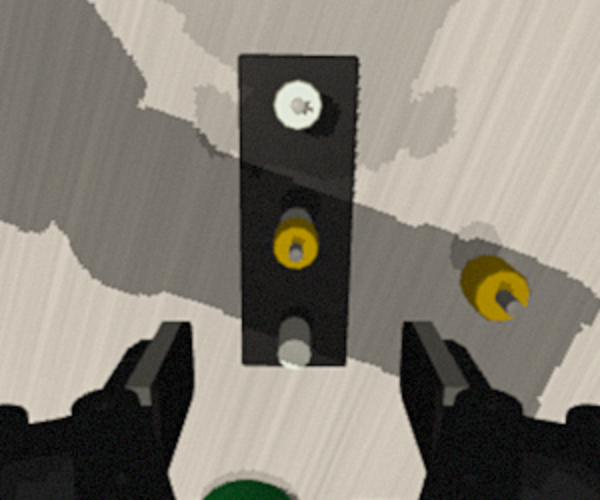

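Emit:
jog_arm --plan '[[[0,0,-3],0],[[0,0,-3],0],[[0,0,-3],0],[[0,0,-2],0],[[0,0,-1.2],0],[[0,0,-0.9],0],[[0,0,0],0],[[0,0,0],0]]' --hand 5.0

```text
clock: 11.45
tcp_pos: [0.4837, -0.2605, 0.1059]
orientation: [1.82, 2.558, 0.0]
contact_force: [-0.7, 0.5, 0.9]
grip_width: 0.0503
```

Emit:
jog_arm --plan '[[[0,0,0],0],[[0,0,0],0],[[0,0,0],0],[[0,0,0],0],[[0,0,0],0],[[0,0,0],0]]' --hand 1.0 --grip_force 40

```text
clock: 12.05
tcp_pos: [0.4834, -0.2605, 0.1058]
orientation: [1.821, 2.559, -0.0]
contact_force: [-0.6, -0.0, 6.4]
grip_width: 0.019
```

```bash
python3 o.py
```

```text
12.05 [ 0.4834 -0.2605  0.1058] yaw 109.13 F [-0.62 -0.    6.39] M [0.085 0.264 0.016] w 0.019 q7 0.26
```

Emit:
jog_arm --plan '[[[0,0,1],0],[[0,0,2],0],[[0,0,3],0],[[0,0,4],0],[[0,0,4],0],[[0,0,3],0],[[0,0,0],0],[[0,0,0],0]]'

```text
clock: 12.85
tcp_pos: [0.4828, -0.2604, 0.2756]
orientation: [1.821, 2.558, -0.001]
contact_force: [-0.4, 0.6, -1.6]
grip_width: 0.0196
```

Emit:
jog_arm --plan '[[[0.95,2.04,0],-0.126],[[0.95,2.04,0],-0.126],[[0.95,2.04,0],-0.126],[[0.95,2.04,0],-0.126],[[0.95,2.04,0],-0.126],[[0.95,2.04,0],-0.126],[[0.95,2.04,0],-0.126],[[0.95,2.04,0],-0.126],[[0.95,2.04,0],-0.126],[[0.95,2.04,0],-0.126],[[0.95,2.04,0],-0.126],[[0.95,2.04,0],-0.126]]'

```text
clock: 14.05
tcp_pos: [0.5963, -0.0148, 0.2729]
orientation: [-3.082, -0.605, 0.006]
contact_force: [0.6, -0.6, -0.8]
grip_width: 0.0196
```

Emit:
jog_arm --plan '[[[0,0,0],0],[[0,0,-2],0],[[0,0,-2],0],[[0,0,-2],0],[[0,0,0],0],[[0,0,0],0],[[0,0,0],0]]'

```text
clock: 14.75
tcp_pos: [0.5973, -0.0158, 0.2157]
orientation: [3.081, 0.613, 0.001]
contact_force: [0.1, 0.2, -0.3]
grip_width: 0.0195
```

```bash
python3 o.py; python3 snap.py w6|tail -1; python3 - <<'E'
import pickle
from h import *
f,c,o=pickle.load(open("pics/w6.pkl","rb"))
T=R.from_rotvec(o["orientation"]).as_matrix()
print("bur expected px flange/grip/tip",[proj(c,o["tcp_pos"]+T@np.array([0,0,z])).round(1) for z in(.0658,.0558,.0858)],"pocket4",proj(c,(.598,-.016,.088)))
cv2.imwrite("pics/w6c.png",cv2.resize(f[80:330,170:470],None,fx=2.5,fy=2.4,interpolation=cv2.INTER_CUBIC)[:,:,::-1])
s=grab_frame("side");cs=cal("side");u,v=proj(cs,(.598,-.016,.1)).astype(int);print(u,v)
cv2.imwrite("pics/s6c.png",cv2.resize(s[max(v-70,0):v+60,u-80:u+80],None,fx=4.5,fy=4.5,interpolation=cv2.INTER_CUBIC)[:,:,::-1])
E
```

```text
14.75 [ 0.5973 -0.0158  0.2157] yaw 22.51 F [ 0.15  0.16 -0.35] M [-0.019 -0.06  -0.017] w 0.0195 q7 -1.48
yel [532.8 302.6] [ 512  285   45   38 1008] [ 0.5899 -0.2299  0.06  ]
bur expected px flange/grip/tip [array([318.2, 258.8]), array([318.2, 268.2]), array([318.2, 243.3])] pocket4 [318.8597771  219.54854599]
372 215
```

View pics/w6c.png

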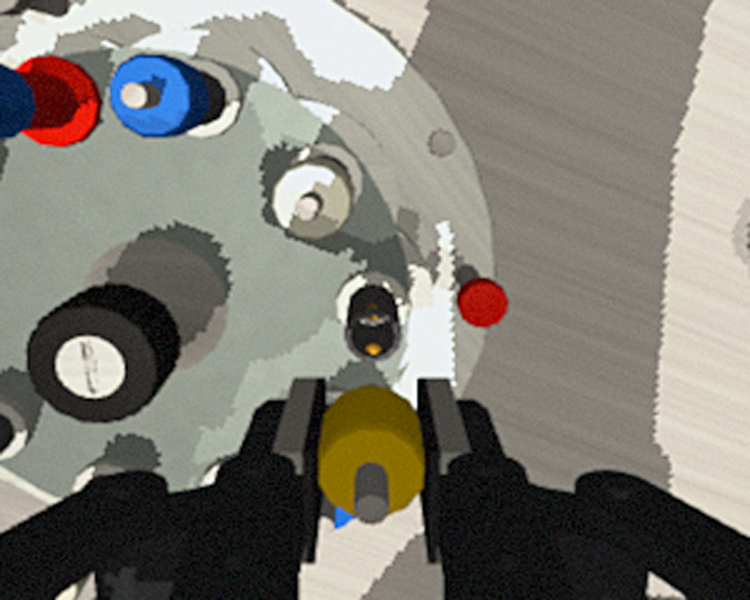

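Emit:
jog_arm --plan '[[[0.05,0,-1.5],0],[[0,0,-1.5],0],[[0,0,-1.0],0],[[0,0,-0.5],0],[[0,0,0],0],[[0,0,0],0]]'

```text
clock: 15.45
tcp_pos: [0.5976, -0.0154, 0.1699]
orientation: [-3.081, -0.613, -0.0]
contact_force: [0.4, -0.3, 0.3]
grip_width: 0.0194
```

Emit:
jog_arm --plan '[[[0,0,-0.3],0],[[0,0,-0.2],0],[[0,0,0],0],[[0,0,0],0]]'

```text
clock: 15.85
tcp_pos: [0.5975, -0.0156, 0.165]
orientation: [3.081, 0.613, 0.0]
contact_force: [1.2, 0.0, -0.7]
grip_width: 0.0194
```

```bash
python3 o.py; python3 snap.py w7|head -1; python3 - <<'E'
import pickle
from h import *
f,c,o=pickle.load(open("pics/w7.pkl","rb"))
T=R.from_rotvec(o["orientation"]).as_matrix()
cv2.imwrite("pics/w7c.png",cv2.resize(f[150:350,220:420],None,fx=3,fy=3,interpolation=cv2.INTER_CUBIC)[:,:,::-1])
E
```

```text
15.85 [ 0.5975 -0.0156  0.165 ] yaw 22.51 F [ 1.16  0.03 -0.72] M [-0.051  0.008 -0.005] w 0.0194 q7 -1.52
15.85 [ 0.59746809 -0.0155538   0.16499344] [ 0.25  0.55 -0.43  1.84  0.31  0.82 -1.52]
```

View pics/w7c.png

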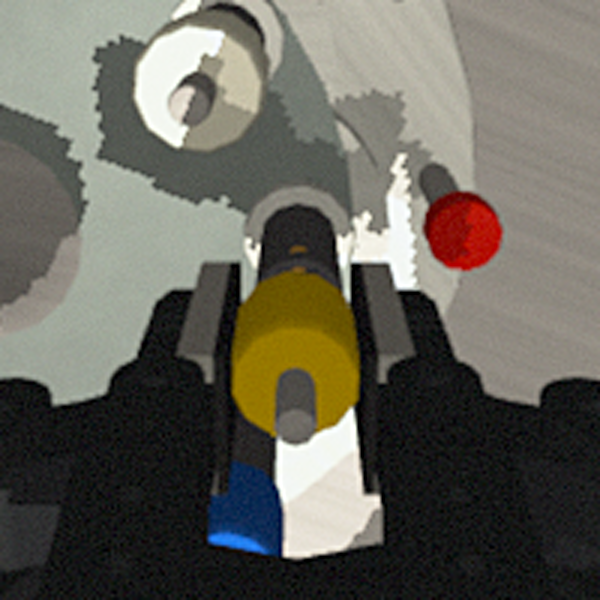

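Emit:
jog_arm --plan '[[[0,0,-0.2],0],[[0,0,-0.2],0],[[0,0,0],0],[[0,0,0],0]]'

```text
clock: 16.3
tcp_pos: [0.5973, -0.0156, 0.1607]
orientation: [-3.081, -0.613, 0.001]
contact_force: [-1.0, -0.8, 0.2]
grip_width: 0.0196
```

Emit:
jog_arm --plan '[[[0,0,-0.15],0],[[0,0,0],0],[[0,0,0],0]]'

```text
clock: 16.6
tcp_pos: [0.5973, -0.0156, 0.1594]
orientation: [3.081, 0.613, -0.001]
contact_force: [-0.4, 0.1, 1.1]
grip_width: 0.0193
```

Emit:
jog_arm --plan '[[[0,0,-0.15],0],[[0,0,0],0],[[0,0,0],0]]'

```text
clock: 16.9
tcp_pos: [0.5973, -0.0156, 0.1579]
orientation: [3.081, 0.613, -0.0]
contact_force: [-1.9, -1.2, 1.7]
grip_width: 0.0194
```

Emit:
jog_arm --plan '[[[0,0,-0.15],0],[[0,0,0],0],[[0,0,0],0]]'

```text
clock: 17.2
tcp_pos: [0.5974, -0.0155, 0.1564]
orientation: [-3.081, -0.613, 0.0]
contact_force: [-1.8, -0.5, 2.6]
grip_width: 0.0193
```

Emit:
jog_arm --plan '[[[0,0,-0.15],0],[[0,0,0],0],[[0,0,0],0]]'

```text
clock: 17.5
tcp_pos: [0.5975, -0.0155, 0.155]
orientation: [3.081, 0.613, 0.0]
contact_force: [-2.0, -0.9, 3.7]
grip_width: 0.0195
```

Emit:
jog_arm --plan '[[[0,0,-0.15],0],[[0,0,0],0],[[0,0,0],0]]'

```text
clock: 17.8
tcp_pos: [0.5975, -0.0157, 0.1533]
orientation: [3.081, 0.613, 0.0]
contact_force: [-1.2, -0.2, 1.8]
grip_width: 0.0193
```

Emit:
jog_arm --plan '[[[0,0,-0.15],0],[[0,0,0],0],[[0,0,0],0]]'

```text
clock: 18.1
tcp_pos: [0.5975, -0.0156, 0.1519]
orientation: [3.081, 0.613, 0.0]
contact_force: [-0.7, -0.5, 2.3]
grip_width: 0.0193
```

```bash
python3 - <<'E'
from h import *
import time
for i in range(4): o=get_obs();print(o["contact_force"].round(2));grab_frame("side") if i<3 else 0
E
```

```text
[-0.68 -0.51  2.29]
[-1.46  0.12  1.86]
[-1.52 -1.02  2.56]
[-1.2  -0.69  1.67]
```

Emit:
jog_arm --plan '[[[0,0,-0.15],0],[[0,0,0],0],[[0,0,0],0]]'

```text
clock: 18.55
tcp_pos: [0.5975, -0.0156, 0.1505]
orientation: [3.081, 0.613, 0.0]
contact_force: [-1.1, -1.5, 3.1]
grip_width: 0.0196
```

```bash
python3 - <<'E'
from h import *
F=[]
for i in range(6): F.append(get_obs()["contact_force"]);s=grab_frame("side")
print(np.mean(F,0).round(2),get_obs()["tcp_pos"])
cs=cal("side");u,v=proj(cs,(.598,-.016,.09)).astype(int)
cv2.imwrite("pics/s8c.png",cv2.resize(s[v-50:v+40,u-60:u+60],None,fx=6,fy=6,interpolation=cv2.INTER_CUBIC)[:,:,::-1])
E
```

```text
[-1.43 -0.97  3.16] [ 0.59751361 -0.015576    0.15047195]
```

View pics/s8c.png

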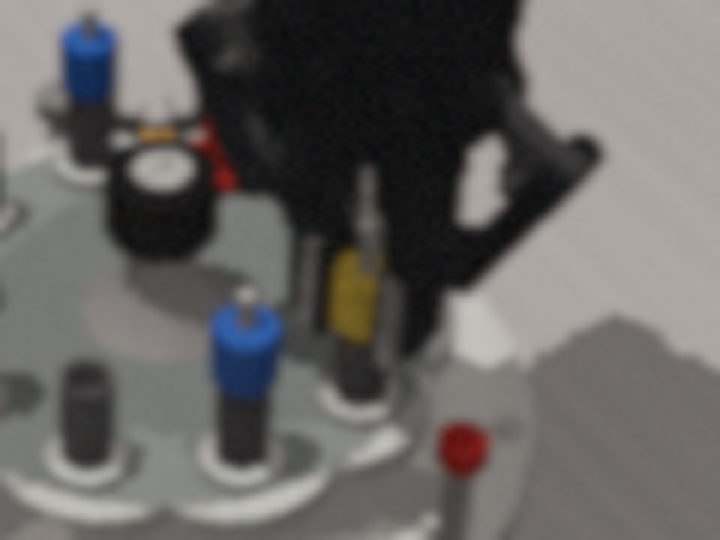

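Emit:
jog_arm --plan '[[[0,0,-0.15],0],[[0,0,0],0],[[0,0,-0.15],0],[[0,0,0],0],[[0,0,0],0]]'

```text
clock: 19.35
tcp_pos: [0.5975, -0.0156, 0.1475]
orientation: [3.081, 0.613, 0.0]
contact_force: [-1.4, -2.3, 5.2]
grip_width: 0.0193
```

```bash
python3 - <<'E'
from h import *
F=[]
for i in range(6): F.append(get_obs()["contact_force"]);s=grab_frame("side")
print(np.mean(F,0).round(2),get_obs()["tcp_pos"])
E
```

```text
[-1.46 -1.62  5.38] [ 0.59753885 -0.01558258  0.14752089]
```

Emit:
jog_arm --plan '[[[0,0,0.2],0],[[0,0,0.2],0],[[0,0,0.1],0],[[0,0,0.1],0],[[0,0,0],0],[[0,0,0],0]]'

```text
clock: 20.25
tcp_pos: [0.5973, -0.0156, 0.1532]
orientation: [-3.081, -0.613, 0.0]
contact_force: [-0.5, -0.9, 1.4]
grip_width: 0.0193
```

Emit:
jog_arm --plan '[[[0,0,0],0],[[0,0,0],0],[[0,0,0],0],[[0,0,0],0],[[0,0,0],0]]' --hand 4.0

```text
clock: 20.75
tcp_pos: [0.5974, -0.0154, 0.1534]
orientation: [-3.081, -0.613, -0.0]
contact_force: [-0.1, 0.1, -0.2]
grip_width: 0.04
```

Emit:
jog_arm --plan '[[[0,0,1],0],[[0,0,2],0],[[0,0,3],0],[[0,0,3],0],[[0,0,3],0],[[0,0,3],0],[[-1,-1,0],0],[[-2,-1,0],0],[[0,0,0],0],[[0,0,0],0]]'

```text
clock: 21.75
tcp_pos: [0.5671, -0.036, 0.3036]
orientation: [3.081, 0.612, 0.0]
contact_force: [-0.4, 0.3, -0.4]
grip_width: 0.0397
```

```bash
python3 o.py; python3 snap.py w9|head -1; python3 - <<'E'
import pickle
from h import *
f,c,o=pickle.load(open("pics/w9.pkl","rb"))
for nm,lo,hi in(("red",(0,140,60),(6,255,255)),("blue",(105,120,40),(125,255,255)),("yel",(20,120,60),(35,255,255))):
    for b in blobs(f,lo,hi,60):
        p=ray(c,b[0],.057 if nm=="red" else .1);print(nm,b[0],b[1][4],p.round(4),np.degrees(np.arctan2(p[1]-.053,p[0]-.569)).round(1),np.hypot(p[1]-.053,p[0]-.569).round(4))
s=grab_frame("side");cs=cal("side");u,v=proj(cs,(.598,-.016,.09)).astype(int)
a=cv2.resize(s[v-50:v+40,u-60:u+60],None,fx=5,fy=5,interpolation=cv2.INTER_CUBIC)
u,v=proj(c,(.598,-.016,.1)).astype(int);print(u,v)
cv2.imwrite("pics/s9c.png",a[:,:,::-1])
# sleeve bottom/top height check in side view
for z in(.088,.098,.108): print(z,proj(cs,(.598,-.016,z)).round(1))
for b in blobs(s,(20,100,60),(35,255,255),10)+blobs(s,(105,120,40),(125,255,255),20): print(b[0],b[1])
E
```

```text
21.75 [ 0.5671 -0.036   0.3036] yaw 22.46 F [-0.44  0.31 -0.43] M [ 0.005 -0.003  0.019] w 0.0397 q7 -1.39
21.75 [ 0.5670522  -0.03597383  0.30357716] [ 0.35  0.34 -0.49  1.79  0.18  1.05 -1.39]
red [219.4  88.1] 395 [0.6236 0.0979 0.057 ] 39.5 0.0707
red [345.5 152.7] 171 [ 0.6128 -0.0495  0.057 ] -66.9 0.1115
blue [199.2  80.7] 517 [0.6235 0.1017 0.1   ] 41.8 0.0731
blue [250.9  79.4] 461 [0.6421 0.0596 0.1   ] 5.1 0.0733
blue [163.3 113.4] 521 [0.5842 0.1244 0.1   ] 78.0 0.073
blue [468.6 138.3] 1579 [ 0.6713 -0.1453  0.1   ] -62.7 0.2231
blue [298.2 202.3] 334 [ 0.5526 -0.0205  0.1   ] -102.6 0.0753
yel [310.2 158.2] 339 [ 0.5976 -0.0152  0.1   ] -67.2 0.0739
yel [481.9 235. ] 531 [ 0.5921 -0.2076  0.1   ] -84.9 0.2616
311 158
0.088 [372.6 220.8]
0.098 [372.9 216.6]
0.108 [373.3 212.4]
[373.  216.9] [368 210  12  15 142]
[452.9 341.4] [444 329  20  25 344]
[326.2 179.2] [323 174   8  12  79]
[349.3 178.9] [346 174   8  11  76]
[369.2 187.4] [366 182   8  12  79]
[352.2 227.4] [348 220  10  15 118]
[464.5 281.2] [451 269  28  26 569]
```

View pics/s9c.png

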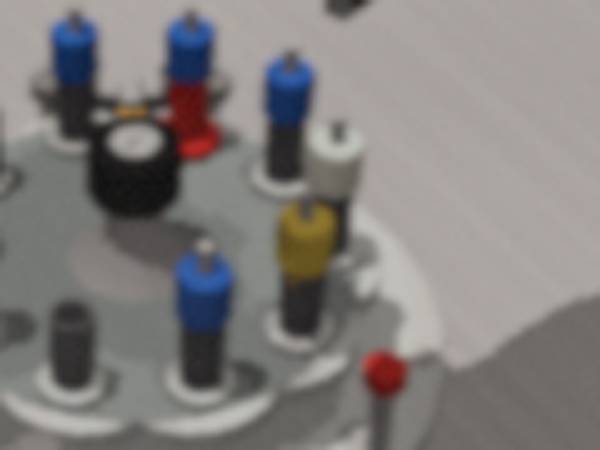

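```bash
python3 -c "
from bench import *
print(hand_in())"
```

```text
the job is handed in; nothing more can be done
None
```

Pocket 4 is at the red cap with the small yellow bur from the stand's middle post loaded in it. I handed the job in at about 22 s of the 72 s allowed; no verdict is reported.

**Turning:** I turned the magazine 4 clicks counter-clockwise by the knob. I let go and regripped once after the third click, because the side load on the knob had grown to about 16 N (20 N upward).

**Loading:** I pressed the bur down in 1.5 mm steps. The force rose to 3.7 N, dropped to 1.8 N at the snap, then followed the socket spring (about 0.74 N/mm). I stopped at 5.4 N, which I work out as the socket about 5 mm down, well short of its stop.

**Last checks:**
- **Angle:** the bur lies at -67.2° about the rotor axis and the red cap at -66.9°, so pocket 4 rests at the cap.
- **Height:** in the side view the sleeve centre is within about 1 mm of the home height. One pixel there is about 2.4 mm, so this is a coarse check.
- **Posture and contact:** the bur looks upright, and the gripper is well clear of everything.
- **Loose objects:** I went nowhere near the model, jar or spatula, but did not measure them again afterwards.

**What disagreed:**
- The force peak I read (3.7 N, sampled only between steps) is below the stated 5 to 9 N.
- The home height worked out from the spring force differed by about 1.5 mm from the one worked out from the grasp, on the side of fully home.

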